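Set the coloured glass ornaments in their capping holders

TASK

The coloured ornaments are ready to have their caps fitted: take the red, the olive, the gold and the blue one out of their cork rings on the bench, one after another, and set each down in the holder of its own colour. They are thin glass, so lower each right into its holder before letting go, never drop it; leave the colourless one sitting in its cork ring.

Things in the scene. Friction and masses are not known exactly. Their poses are not given: they have to be found in the camera images.
- red_centre (a point): Centre of a loose blown-glass ball ornament, crimson, 52 mm in diameter, 30 g; a short thin neck sticks up from it, to 66 mm above the ball's underside. At the start it sits in a fixed cork ring (47 mm across, 18 mm high), its centre 40 mm above the bench; z axis up at the start.
- olive_centre (a point): Centre of a loose blown-glass ball ornament, olive-green, 50 mm in diameter, 30 g; a short thin neck sticks up from it, to 66 mm above the ball's underside. At the start it sits in a fixed cork ring (47 mm across, 18 mm high), its centre 39 mm above the bench; z axis up at the start.
- gold_centre (a point): Centre of a loose blown-glass ball ornament, golden-yellow, 63 mm in diameter, 30 g; a short thin neck sticks out level along its own +y, 12 mm in diameter, to 38 mm from the centre, so grip the ball across its own x. At the start it sits in a fixed cork ring (47 mm across, 18 mm high), its centre 48 mm above the bench; z axis up at the start.
- blue_centre (a point): Centre of a loose blown-glass ball ornament, dark blue, 56 mm in diameter, 30 g; a short thin neck sticks up from it, to 74 mm above the ball's underside. At the start it sits in a fixed cork ring (47 mm across, 18 mm high), its centre 42 mm above the bench; z axis up at the start.
- silver_centre (a point): Centre of the colourless (milky grey-white) glass ball ornament, 59 mm in diameter, 30 g, neck up to 71 mm, in a like cork ring, centre 44 mm above the bench; it stays where it is. Fixed things round the work (red basket of other ornaments in the middle, wooden box at right back, can with green brush at near left, rods near the middle) stand up to 0.2 m tall: carry above them.
- cup_red_mouth (a point): Centre of the mouth of the crimson painted holder, fixed to the bench: a flat round foot 84 mm across and 6 mm thick with a raised ring (47 mm across outside, opening 28 mm wide) whose rim is 22 mm above the bench. This point is at rim height; z up. The ornament of the same colour sits down in the ring with its centre about 22 mm above this point.
- cup_olive_mouth (a point): Centre of the mouth of the olive-green painted holder, fixed to the bench: a flat round foot 84 mm across and 6 mm thick with a raised ring (47 mm across outside, opening 28 mm wide) whose rim is 22 mm above the bench. This point is at rim height; z up. The ornament of the same colour sits down in the ring with its centre about 21 mm above this point.
- cup_gold_mouth (a point): Centre of the mouth of the golden-yellow painted holder, fixed to the bench: a flat round foot 84 mm across and 6 mm thick with a raised ring (47 mm across outside, opening 28 mm wide) whose rim is 22 mm above the bench. This point is at rim height; z up. The ornament of the same colour sits down in the ring with its centre about 30 mm above this point.
- cup_blue_mouth (a point): Centre of the mouth of the dark blue painted holder, fixed to the bench: a flat round foot 84 mm across and 6 mm thick with a raised ring (47 mm across outside, opening 28 mm wide) whose rim is 22 mm above the bench. This point is at rim height; z up. The ornament of the same colour sits down in the ring with its centre about 24 mm above this point.

How it is judged (in metres and radians):
At the end, for the whole second after the job is handed in: Each of the four coloured ornaments sits at rest in the ring of the holder of its own colour (centre within 8 mm of the holder's axis, and within 6 mm of its seated height), and the colourless ornament is within 15 mm of where it began (horizontal distance between red_centre and cup_red_mouth below 0.008 m and z of red_centre in the frame of cup_red_mouth between 0.016 and 0.028 m and linear speed of each of bauble_red_w, bauble_olive_w, bauble_gold_w, bauble_blue_w below 0.03 m/s and horizontal distance between olive_centre and cup_olive_mouth below 0.008 m and z of olive_centre in the frame of cup_olive_mouth between 0.015 and 0.027 m and horizontal distance between gold_centre and cup_gold_mouth below 0.008 m and z of gold_centre in the frame of cup_gold_mouth between 0.024 and 0.036 m and horizontal distance between blue_centre and cup_blue_mouth below 0.008 m and z of blue_centre in the frame of cup_blue_mouth between 0.018 and 0.03 m and distance of silver_centre from where it was at the start of the episode below 0.015 m); the robot touches nothing.
It fails at once if a coloured ornament is let go in the air, well above its holder ((height (world z) of red_centre above 0.085 m and contact force between bauble_red_w and anything else below 0.002 N) or (height (world z) of olive_centre above 0.085 m and contact force between bauble_olive_w and anything else below 0.002 N) or (height (world z) of gold_centre above 0.085 m and contact force between bauble_gold_w and anything else below 0.002 N) or (height (world z) of blue_centre above 0.085 m and contact force between bauble_blue_w and anything else below 0.002 N)).
It fails at once if the colourless ornament is moved from its cork ring (15 mm or more) (distance of silver_centre from where it was at the start of the episode above 0.015 m).
It also fails if it takes over 136 s, if anything falls off the work surface, if the arm or the gripper's body presses on something with over 40 N, if the wrist force passes 120 N, or if a joint passes its speed limit or range.

ROBOT

A 7-joint arm with a two-finger parallel gripper is mounted at the origin on a cart in front of the work surface, level with it; the furniture and walls round the work are solid. World frame = base frame: x ahead of the robot, y to its left, z up, the work surface at z = 0. Lengths are in mm, angles in rad, forces in N, time in s.
With the tool pointing down it reaches from about 400 to 750 mm from the base axis. Payload 19.5 kg.
Tool frame: the origin (TCP) lies at the very end of the fingers, on their centre line; the grasp point (between the pads) lies 19 mm behind it (env.hold_point_z is the distance from the TCP to the grasp point, in mm); z points along the fingers, y is the line along which they close (so a half turn about z gives the same grasp; the last joint's range is limited). The gripper opens to 85 mm and grips with 20 to 120 N. Pads are 22 mm wide; open, the fingers measure 114 mm over their backs; the gripper's body (76 mm by 85 mm) begins 54 mm behind the grasp point. The pads swing forward as they close: fully open they stand 13 mm farther back than shut.
Start: joints at [1.089, 0.707, -0.028, 1.485, 0.022, 0.951, -0.075], TCP at [244.799, -520.254, 197.268] pointing down, gripper open.
Joint ranges: [-2.71, 2.71], [-0.32, 2.16], [-1.57, 1.52], [0, 2.45], [-1.46, 4.6], [0, 2.02], [-2.83, 2.83]. Speed limits (rad/s): [1.89, 1.89, 2.57, 2.57, 3.01, 3.01, 3.01].

INTERFACE

Orientations are given as a rotation vector (axis times angle).
In Python, from rig import env gives the robot as it stands. The module is installed in compiled form; this text tells all that it offers.
- The arm moves only by the shell command python3 -m crank 'ROWS' [FORCE]. ROWS is JSON, one flat list of numbers, 5 for each row, row after row: the opening, from 0 (shut) to 1 (fully open), then the shift along the tool's x, y, z in mm, then the turn about the tool's z in degrees. A call has 1 to 8 rows; each row is the pose to reach, as a shift and turn from the pose commanded when the call began, along the tool's axes at that moment; what a row does not reach only later rows make up. A row lasts 1/8 s, in which the tool goes at most 62.5 mm and 10.7 degrees, less where a joint would pass 70% of its speed; a pose out of reach is approached as far as the arm can. A call with a gripper value outside its range is refused whole. The fingers move at their own pace and stop on an object; FORCE is the grip in N (left out, the last holds). Time passes only in rows, so rows that repeat a pose let the fingers close. It gives the time, the measured TCP pose, the force, the opening and the grip force at its end, in the units of the state.
- env.observe(): the state, without advancing time (a new reading comes with each control period).
- env.grab_frame(name): name is "scene" or "top"; returns a dict with "image" (480x640x3 uint8, blue, green, red), "intrinsics" (3x3 intrinsics, pixels), "k1" (the pictures are not rectified: a ray, as slopes to the right and down, at radius r is drawn at 1 + k1 r^2 times it, then the intrinsics apply), "view" (4x4, takes a point from world to camera coordinates). Camera axes: x right, y down, z forward; pixel columns grow to the right and rows downward; lengths in mm; the calibration is good to about 2 mm. A picture is of the moment at which its call begins. There is no depth.
- env.close_job(): hands the job in; it is judged then, once.
Trained networks look in a picture, given as the dict that the camera call returned (one of the last four; its "shot" number tells which), for a name from the list of things; names that differ only in an ending like _2 or _b are one class to them, and where a whole thing is asked for, a point or a joint stands for the part that bears it (a point fixed in the world has none). Each returns a list of dicts, best first, with "score" (0 to 1); they miss things now and then, are a little off and sometimes report something else, mostly with a low value. They report only what shows in the picture. A call takes as long as a camera call.
- env.cut_out(picture, target): "region" (480x640 bool, what is visible of it) and "rect" ([left, top, right, bottom] in pixels, round what is visible of it).
- env.place_of(picture, target): "position" ([column, row] in pixels: a listed point, or the origin of a listed thing).
The state is a dict: "clock": time; "joints": joint angles; "joint_velocities": joint speeds; "effort": joint torques, N m; "eef_pos": TCP position; "ee_rot": TCP orientation; "ft_force": force on the tool from outside, world axes, zero at the start; "wrist_torque": the same for the moment, N m; "gripper_width": finger opening in mm; "finger_force": force on a finger pad.
Only numpy, scipy, OpenCV 4.12 (cv2) and the standard library are available. Lean on these libraries where they do the work, as an engineer would, in place of code of your own. Each camera call takes 0.05 s, during which the arm holds its last target. There are 200 camera calls.

## Working session

There is one attempt and no reset: what is moved stays moved. The work goes in short steps, Python scripts to look and compute and a shell command to move; the robot and the scene stay as the last step left them, time stands still between calls to the robot, and variables do not carry over. Pictures are saved under pics/ and viewed, at most 14 in all, crops included, and the job is handed in when it is done.

```bash
mkdir -p pics; cat > h.py <<'E'
import numpy as np, cv2
from rig import env
from scipy.spatial.transform import Rotation as R
def ray(p,uv):
    K=np.array(p["intrinsics"]);k=p["k1"];V=np.array(p["view"])
    d=np.array([(uv[0]-K[0,2])/K[0,0],(uv[1]-K[1,2])/K[1,1]]);s=d.copy()
    for _ in range(30): s=d/(1+k*(s@s))
    Rm=V[:3,:3]; return -Rm.T@V[:3,3], Rm.T@np.array([s[0],s[1],1])
def atz(p,uv,z):
    o,d=ray(p,uv); return o+d*(z-o[2])/d[2]
H=dict(red_centre=40,olive_centre=39,gold_centre=48,blue_centre=42,silver_centre=44,cup_red_mouth=22,cup_olive_mouth=22,cup_gold_mouth=22,cup_blue_mouth=22)
E
python3 - <<'E'
from h import *
ps={n:env.grab_frame(n) for n in("scene","top")}
for n,p in ps.items():
    cv2.imwrite(f"pics/{n}0.png",p["image"]); print(n,np.round(ray(p,(320,240))[0]))
for t in H:
    for n,p in ps.items():
        for d in env.place_of(p,t)[:2]:
            print(t,n,round(d["score"],2),np.round(d["position"]),np.round(atz(p,d["position"],H[t])))
s=env.observe(); print(s["eef_pos"],s["ee_rot"],R.from_rotvec(s["ee_rot"]).as_matrix().round(3),s["gripper_width"],env.hold_point_z)
E
```

```text
scene [ -18.  942. 1014.]
top [ 289.   -6. 1230.]
red_centre scene 0.82 [270. 324.] [489. 242.  40.]
red_centre scene 0.38 [248. 394.] [433. 407.  40.]
red_centre top 0.72 [209. 264.] [485. 248.  40.]
olive_centre scene 0.82 [401. 197.] [ 426. -291.   39.]
olive_centre top 0.95 [441. 292.] [ 416. -285.   39.]
gold_centre scene 0.94 [415. 174.] [ 431. -395.   48.]
gold_centre top 0.81 [489. 289.] [ 419. -393.   48.]
blue_centre scene 0.92 [225. 307.] [600. 249.  42.]
blue_centre top 0.62 [215. 217.] [596. 238.  42.]
silver_centre scene 0.61 [366. 197.] [ 504. -241.   44.]
silver_centre top 0.93 [412. 256.] [ 498. -221.   44.]
cup_red_mouth scene 0.61 [378. 185.] [ 510. -333.   22.]
cup_red_mouth top 0.89 [458. 251.] [ 514. -335.   22.]
cup_olive_mouth scene 0.87 [250. 393.] [439. 393.  22.]
cup_olive_mouth scene 0.25 [225. 305.] [614. 231.  22.]
cup_olive_mouth top 0.78 [150. 284.] [442. 390.  22.]
cup_gold_mouth scene 0.61 [221. 356.] [540. 348.  22.]
cup_gold_mouth scene 0.46 [412. 175.] [ 449. -421.   22.]
cup_gold_mouth top 0.8 [167. 243.] [539. 354.  22.]
cup_blue_mouth scene 0.84 [384. 232.] [ 413. -160.   22.]
cup_blue_mouth top 0.75 [388. 294.] [ 413. -165.   22.]
[ 244.80934597 -520.22620016  197.25323811] [-3.06578078e+00 -6.85286804e-01  4.69186884e-05] [[ 0.905  0.426 -0.   ]
 [ 0.426 -0.905  0.   ]
 [ 0.    -0.    -1.   ]] 85.76871529700689 18.700000000000003
```

View pics/scene0.png

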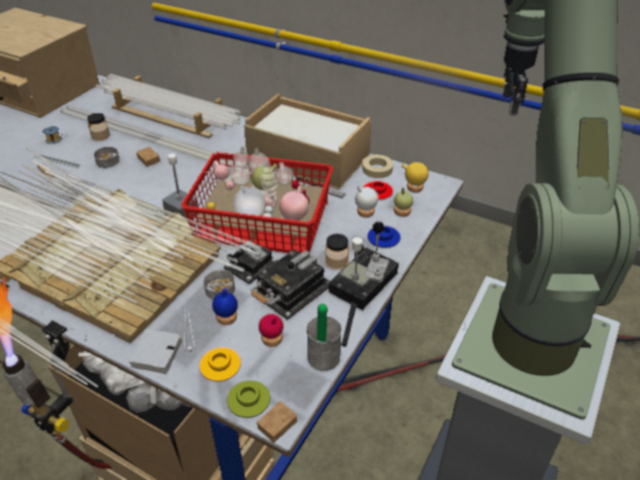

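View pics/top0.png

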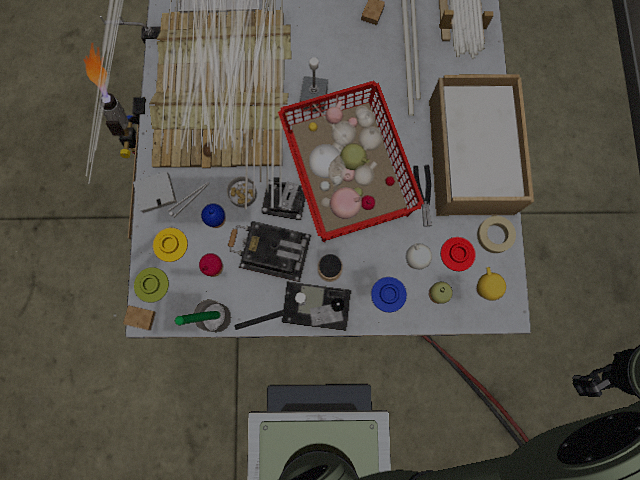

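The scene view has the red ball at (270,328), blue at (225,307), olive at (403,203), gold at (416,175) and silver at (366,200). In the top view, gold's neck points up the image from (491,287) to (488,270), which is roughly world +x. The network positions agree with the pictures, so I'll refine them from outlines.

```bash
cat > meas.py <<'E'
from h import *
from scipy.optimize import least_squares
HC=dict(red=40,olive=39,gold=48,blue=42,silver=44)
D=dict(red=52,olive=50,gold=63,blue=56,silver=59)
def proj(p,X):
    V=np.array(p["view"]);c=V[:3,:3]@X+V[:3,3];s=c[:2]/c[2];s=s*(1+p["k1"]*(s@s));K=np.array(p["intrinsics"])
    return np.array([K[0,0]*s[0]+K[0,2],K[1,1]*s[1]+K[1,2]])
def centre(p,t,ball,guess):
    ds=[d for d in env.cut_out(p,t)]
    best=[d for d in ds if np.hypot((d["rect"][0]+d["rect"][2])/2-guess[0],(d["rect"][1]+d["rect"][3])/2-guess[1])<15]
    if not best: return None
    m=best[0]["region"].astype(np.uint8)
    if ball: m=cv2.morphologyEx(m,cv2.MORPH_OPEN,cv2.getStructuringElement(cv2.MORPH_ELLIPSE,(13,13)))
    c=max(cv2.findContours(m,cv2.RETR_EXTERNAL,cv2.CHAIN_APPROX_NONE)[0],key=cv2.contourArea)
    (x,y),ax,_=cv2.fitEllipse(cv2.convexHull(c)); return np.array([x,y]),np.round(ax,1)
E
python3 - <<'E'
from meas import *
G=dict(red=(487,245),olive=(420,-287),gold=(424,-394),blue=(598,243),silver=(500,-228))
C=dict(red=(512,-334),olive=(441,391),gold=(540,351),blue=(413,-163))
ps=[env.grab_frame(n) for n in("scene","top")]
for k in G:
  for nm,xy,z,ball in((k+"_centre",G[k],HC[k],1),)+(((f"cup_{k}_mouth",C[k],6,0),) if k in C else ()):
    uv=[centre(p,nm,ball,proj(p,np.array([*xy,z]))) for p in ps]
    print(nm,[ (np.round(atz(p,u[0],z)[:2],1),u[0].round(1),u[1]) if u else None for p,u in zip(ps,uv)])
p=ps[1]
cv2.imwrite("pics/right.png",cv2.resize(p["image"][210:330,370:530],None,fx=5,fy=5,interpolation=2))
E
```

```text
red_centre [(array([489. , 243.5]), array([270.1, 324.7]), array([23.3, 23.8])), (array([484.5, 247.3]), array([209.6, 264.2]), array([20.6, 22.3]))]
cup_red_mouth [(array([ 510.6, -334.8]), array([378.1, 189.6]), array([18.9, 27.8])), (array([ 510. , -336.3]), array([457.4, 253.6]), array([31.8, 35.7]))]
olive_centre [(array([ 418.4, -286. ]), array([403.3, 199.2]), array([19.3, 19.6])), (array([ 415.3, -284.4]), array([441.1, 292. ]), array([20.3, 21.5]))]
cup_olive_mouth [(array([443.6, 397.9]), array([247.8, 398.7]), array([37.7, 43.1])), None]
gold_centre [(array([ 428.9, -395.5]), array([416., 174.]), array([22. , 24.1])), (array([ 426.6, -398.3]), array([491.3, 286. ]), array([27.3, 28.2]))]
cup_gold_mouth [(array([539.8, 356.4]), array([219.6, 363.8]), array([33.1, 41.8])), (array([540.4, 352.7]), array([169.7, 243.9]), array([34.1, 35.8]))]
blue_centre [(array([605.6, 241.9]), array([224.4, 303.5]), array([25.9, 27.8])), (array([602.9, 243.4]), array([212.8, 214.4]), array([23.2, 23.7]))]
cup_blue_mouth [(array([ 415.3, -163.2]), array([383.7, 236.4]), array([21.8, 34.2])), (array([ 415.1, -167.5]), array([388.3, 294.1]), array([36.1, 36.4]))]
silver_centre [(array([ 501.6, -238. ]), array([366.2, 198.2]), array([20.8, 21.8])), (array([ 498.9, -234.6]), array([418.1, 255.9]), array([24.3, 26.8]))]
```

View pics/right.png

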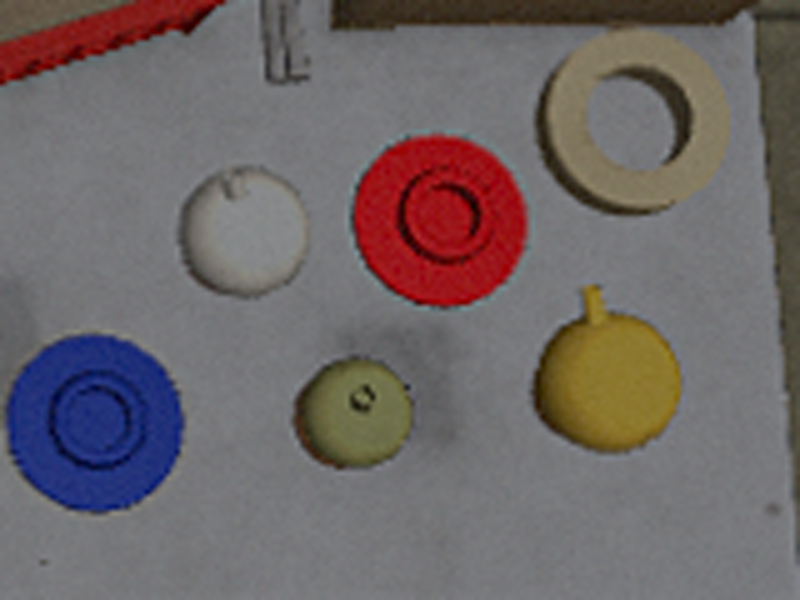

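The crop confirms gold's neck leans about 10° from world +x, its axis running from (491.6,286) to (488.8,270). Next I'll segment the cup feet by colour and compute the first move.

```bash
cat >> h.py <<'E'
def to(x,y,z,yaw=None):
    s=env.observe();M=R.from_rotvec(s["ee_rot"]).as_matrix()
    cur=np.degrees(np.arctan2(M[1,0],M[0,0]))
    t=0 if yaw is None else -((yaw-cur+90)%180-90)
    print("shift",(M.T@(np.array([x,y,z])-s["eef_pos"])).round(1),"turn",round(t,1),"at",np.round(s["eef_pos"],1),"yaw",round(cur,1),"w",round(s["gripper_width"],1),"t",s["clock"])
E
python3 - <<'E'
from meas import *
C=dict(red=(510,-336),olive=(442,393),gold=(540,353),blue=(415,-167))
G=dict(red=(487,245),olive=(417,-285),gold=(427,-397),blue=(603,243))
for nm in("top","scene"):
  p=env.grab_frame(nm)
  hsv=cv2.cvtColor(p["image"],cv2.COLOR_BGR2HSV).astype(int)
  for k,xy,z,r in[(k,C[k],6,45) for k in C]+[(k,G[k],HC[k],40) for k in G]:
    u=proj(p,np.array([*xy,z]));rad=r/2.38+ (5 if z==6 else 0)
    hc=dict(red=0,olive=34,gold=25,blue=115)[k]
    dh=(hsv[...,0]-hc+90)%180-90
    yy,xx=np.mgrid[:480,:640]
    m=((abs(dh)<12)&(hsv[...,1]>(95 if z==6 else 70))&(np.hypot(xx-u[0],yy-u[1])<rad)).astype(np.uint8)
    m=cv2.morphologyEx(m,cv2.MORPH_OPEN,cv2.getStructuringElement(2,(7,7)))
    cs=cv2.findContours(m,0,1)[0]
    if not cs: print(nm,k,z,"none");continue
    c=cv2.convexHull(max(cs,key=cv2.contourArea))
    if len(c)<5: continue
    e=cv2.fitEllipse(c);print(nm,k,z,np.round(e[0],1),np.round(e[1],1),atz(p,e[0],z)[:2].round(1))
  if nm=="top": cv2.imwrite("pics/left.png",cv2.resize(p["image"][170:338,120:344],None,fx=3.5,fy=3.5,interpolation=2))
to(427,-397,170,10)
E
```

```text
top red 6 [457.6 253.6] [33.6 35.2] [ 510.1 -336.9]
top olive 6 [150.8 284.3] [33.3 35.2] [443.  393.3]
top gold 6 [169.7 244.3] [33.2 35.1] [539.4 352.7]
top blue 6 [388.4 294.2] [34.8 35.3] [ 415.  -167.8]
top red 40 [210.3 264.4] [22.3 23. ] [484.1 245.8]
top olive 39 [440.9 292.1] [20.9 21.5] [ 415.  -283.9]
top gold 48 [491.2 285.9] [27.7 28.9] [ 426.8 -398.1]
top blue 42 [212.5 214.7] [22.6 23.3] [602.2 243.9]
scene red 6 [380.6 189.5] [17.1 24.3] [ 504.8 -338.5]
scene olive 6 [248.1 398.5] [35.4 42.4] [443.2 397.3]
scene gold 6 [219.5 363.9] [33.2 41.7] [539.9 356.7]
scene blue 6 [387.9 236.9] [20.4 23. ] [ 405.4 -166.5]
scene red 40 [270.5 325.9] [24.6 25.5] [486.4 245.8]
scene olive 39 [403.2 200. ] [16.5 17.4] [ 417.3 -283. ]
scene gold 48 [416.8 174.9] [22.5 29. ] [ 425.4 -392.3]
scene blue 42 [224.3 303.3] [24.8 25.7] [606.2 241.4]
shift [217.3 -33.9  27.3] turn 15.2 at [ 244.8 -520.3  197.3] yaw 25.2 w 85.6 t 2.1
```

View pics/left.png

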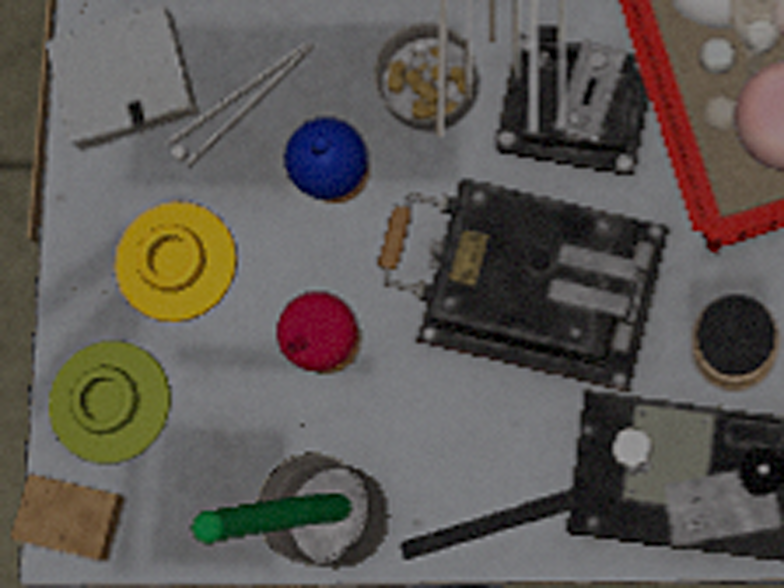

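The left crop shows clear space round red (318,331) and blue (327,158). I'm starting with gold.

```bash
python3 -m crank '[1,55,-8,0,4, 1,109,-17,0,8, 1,163,-25,7,12, 1,217,-34,27,15, 1,217,-34,27,15, 1,217,-34,27,15]' 25; python3 - <<'E'
from h import *
p=env.grab_frame("top");cv2.imwrite("pics/g1.png",cv2.resize(p["image"][210:330,370:530],None,fx=4,fy=4))
to(427,-397,22,10)
E
```

```text
clock: 2.85
eef_pos: [426.2, -397.5, 170.3]
ee_rot: [3.129, 0.279, -0.001]
ft_force: [-1.3, -0.3, 0.4]
gripper_width: 85.6
finger_force: 0.0
shift [  1.3  -0.8 148.6] turn 0.1 at [ 425.9 -397.9  170.6] yaw 10.1 w 85.2 t 2.9
```

View pics/g1.png

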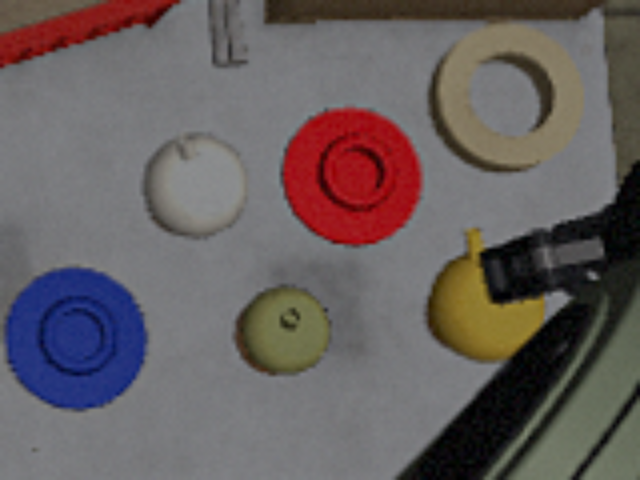

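The gripper shows at (500,270) in the crop, over the gold ball at (487,300). The offset is perspective, so I'll descend.

```bash
python3 -m crank '[1,1,0,45,0, 1,1,-1,90,0, 1,1,-1,120,0, 1,1,-1,149,0, 1,1,-1,149,0]'; python3 -m crank '[0,0,0,0,0, 0,0,0,0,0, 0,0,0,0,0, 0,0,0,0,0, 0,0,0,0,0, 0,0,0,0,0]' 25
```

```text
clock: 3.52
eef_pos: [426.0, -396.3, 20.3]
ee_rot: [-3.128, -0.277, 0.003]
ft_force: [0.5, 0.0, 0.9]
gripper_width: 85.2
finger_force: 0.0
clock: 4.28
eef_pos: [427.9, -396.7, 22.5]
ee_rot: [3.128, 0.279, 0.002]
ft_force: [-0.8, -1.0, 7.4]
gripper_width: 54.3
finger_force: 25.8
```

```bash
python3 - <<'E'
from h import *
a=env.grab_frame("scene")["image"][110:230,340:500];b=env.grab_frame("top")["image"][230:330,430:563]
cv2.imwrite("pics/g2.png",np.vstack([cv2.resize(a,(400,300),interpolation=2),cv2.resize(b,(400,300),interpolation=2)]))
E
```

```text
(no output)
```

View pics/g2.png

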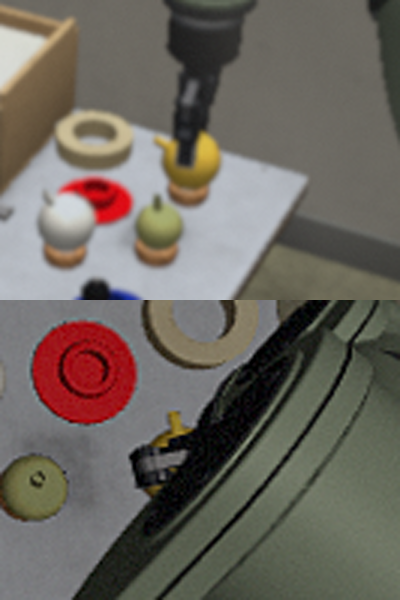

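In the scene view the fingertip at (187,165) ends near the ball's middle at (191,159). That and the 54 mm width mean the grip is too high, so I'll open, go 10 mm lower and close again.

```bash
python3 -m crank '[1,0,0,0,0, 1,0,0,0,0, 1,0,0,0,0, 1,0,0,11,0, 1,0,0,11,0]'; python3 -m crank '[0,0,0,0,0, 0,0,0,0,0, 0,0,0,0,0, 0,0,0,0,0, 0,0,0,0,0, 0,0,0,0,0]' 25
```

```text
clock: 5.0
eef_pos: [427.0, -395.5, 9.2]
ee_rot: [-3.128, -0.279, 0.002]
ft_force: [-0.4, 0.6, -0.4]
gripper_width: 85.6
finger_force: 0.0
clock: 5.75
eef_pos: [427.8, -396.7, 10.7]
ee_rot: [3.128, 0.279, 0.001]
ft_force: [1.2, -3.5, 5.9]
gripper_width: 58.4
finger_force: 26.3
```

```bash
python3 -m crank '[1,0,0,0,0, 1,0,0,0,0, 1,0,0,0,0, 1,0,0,7,0, 1,0,0,7,0]'; python3 -m crank '[0,0,0,0,0, 0,0,0,0,0, 0,0,0,0,0, 0,0,0,0,0, 0,0,0,0,0, 0,0,0,0,0]' 25
```

```text
clock: 6.38
eef_pos: [427.2, -395.6, 2.6]
ee_rot: [-3.128, -0.279, 0.001]
ft_force: [-0.8, -0.9, 0.4]
gripper_width: 85.1
finger_force: 0.0
clock: 7.12
eef_pos: [427.6, -396.0, 3.5]
ee_rot: [3.129, 0.279, 0.0]
ft_force: [-0.8, -0.4, 5.2]
gripper_width: 59.7
finger_force: 26.1
```

```bash
python3 -m crank '[0,0,0,-8,0, 0,0,0,-16,0, 0,0,0,-25,0, 0,0,0,-25,0]' ; python3 - <<'E'
from h import *
p=env.grab_frame("scene");print(env.place_of(p,"gold_centre")[:1])
a=p["image"][130:205,360:460]
cv2.imwrite("pics/g3.png",cv2.resize(a,(600,450),interpolation=2))
E
```

```text
clock: 7.62
eef_pos: [427.7, -396.2, 29.1]
ee_rot: [3.128, 0.279, 0.001]
ft_force: [-0.9, 0.6, -0.4]
gripper_width: 59.4
finger_force: 27.2
[{'position': [387.3, 230.4], 'score': 0.54}]
```

View pics/g3.png

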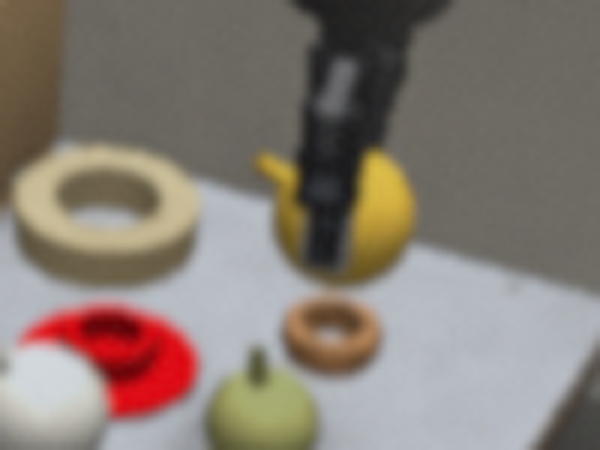

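Gold is lifted level, the ball at (345,215) above its ring at (332,335). I'll raise it.

```bash
python3 -m crank '[0,0,0,-30,0, 0,0,0,-75,0, 0,0,0,-125,0, 0,0,0,-175,0, 0,0,0,-210,0, 0,0,0,-226,0, 0,0,0,-226,0]' ; python3 - <<'E'
from h import *
to(540,354,255,10)
E
```

```text
clock: 8.6
eef_pos: [427.7, -396.1, 254.7]
ee_rot: [3.128, 0.279, 0.001]
ft_force: [-0.3, -0.2, -0.6]
gripper_width: 59.5
finger_force: 27.5
shift [ 2.434e+02 -7.184e+02 -7.000e-01] turn 0.2 at [ 427.7 -396.1  254.7] yaw 10.2 w 59.5 t 8.6
```

```bash
python3 -m crank '[0,7,-20,0,0, 0,21,-62,0,0, 0,37,-110,0,0, 0,54,-160,0,0, 0,71,-210,0,0, 0,88,-260,0,0, 0,105,-310,0,0, 0,122,-360,0,0]' ; python3 -m crank '[0,17,-50,0,0, 0,34,-100,0,0, 0,51,-150,0,0, 0,68,-200,0,0, 0,85,-250,0,0, 0,102,-300,0,0, 0,115,-340,0,0, 0,121,-358,0,0]' ;python3 -m crank '[0,0,0,0,0, 0,0,0,0,0]'; python3 - <<'E'
from h import *
to(540,354,90,10)
p=env.grab_frame("scene");print(env.place_of(p,"gold_centre")[:1],env.observe()["joints"])
cv2.imwrite("pics/g4.png",p["image"][200:440,140:460])
E
```

```text
clock: 9.6
eef_pos: [483.5, -18.3, 253.3]
ee_rot: [-3.129, -0.279, 0.002]
ft_force: [1.5, 0.0, -0.5]
gripper_width: 59.5
finger_force: 27.5
clock: 10.6
eef_pos: [538.7, 355.9, 252.2]
ee_rot: [3.128, 0.282, -0.004]
ft_force: [-0.5, -0.7, -0.2]
gripper_width: 59.8
finger_force: 27.5
clock: 10.85
eef_pos: [539.6, 352.7, 253.7]
ee_rot: [3.128, 0.278, -0.001]
ft_force: [0.1, -0.9, 0.7]
gripper_width: 59.7
finger_force: 27.5
shift [  0.8  -1.3 163.7] turn 0.2 at [539.6 352.7 253.7] yaw 10.2 w 59.7 t 10.85
[{'position': [202.6, 257.1], 'score': 0.95}] [-0.68799947  0.7871504   0.14995662  1.09079864 -0.11086019  1.27125864
 -1.94274949]
```

View pics/g4.png

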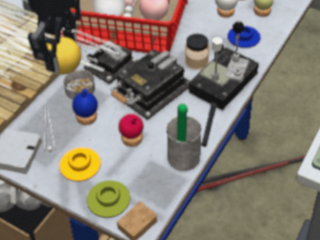

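Gold is held at (205,255) full-frame. I'll lower it to just over the cup and check alignment there.

```bash
python3 -m crank '[0,0,0,30,0, 0,1,-1,75,0, 0,1,-1,125,0, 0,1,-1,175,0, 0,1,-1,210,0, 0,1,-1,222,0, 0,1,-1,222,0]'; python3 - <<'E'
from h import *
to(540,354,8,10)
p=env.grab_frame("scene");q=env.grab_frame("top")
for c in(p,q):
  for d in env.place_of(c,"gold_centre")[:1]: print(d["score"],d["position"],atz(c,d["position"],74).round(1))
a=cv2.resize(p["image"][300:420,150:310],(480,360),interpolation=2);b=cv2.resize(q["image"][190:280,110:230],(480,360)[:2],interpolation=2)
cv2.imwrite("pics/g5.png",np.hstack([a,b])[:, :800])
E
```

```text
clock: 11.82
eef_pos: [540.6, 354.7, 32.8]
ee_rot: [-3.129, -0.279, -0.0]
ft_force: [-0.0, -0.2, 0.3]
gripper_width: 59.6
finger_force: 27.5
shift [-0.7  0.6 24.8] turn 0.2 at [540.6 354.7  32.8] yaw 10.2 w 59.6 t 11.825
0.64 [217.0, 340.0] [540.7 351.4  74. ]
0.84 [159.2, 241.4] [532.4 357.2  74. ]
```

View pics/g5.png

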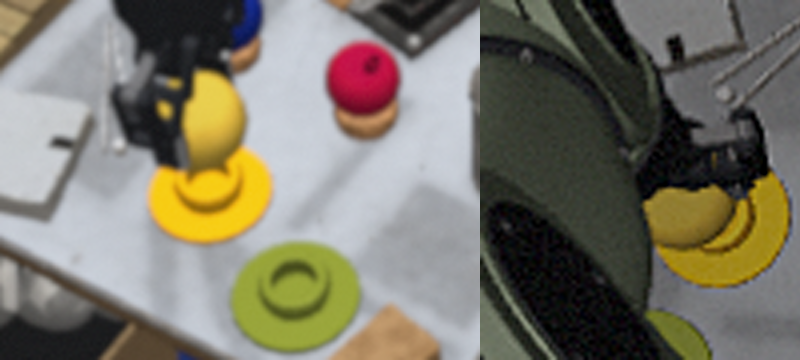

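Gold at (216,340) in the scene view is over its ring within about 3 mm. I'll lower it in.

```bash
python3 -m crank '[0,0,-1,8,0, 0,-1,-1,16,0, 0,-1,-1,22,0, 0,-1,-1,25,0, 0,-1,-1,25,0]'
```

```text
clock: 12.65
eef_pos: [539.7, 355.8, 7.7]
ee_rot: [-3.129, -0.279, -0.001]
ft_force: [-0.3, -1.6, 6.6]
gripper_width: 60.1
finger_force: 27.9
```

```bash
python3 -m crank '[0.8,0,0,0,0, 0.85,0,0,0,0, 1,0,0,0,0, 1,0,0,0,0, 1,0,0,0,0]';  python3 -m crank '[1,0,0,-20,0, 1,0,0,-60,0, 1,0,0,-110,0, 1,0,0,-160,0, 1,0,0,-200,0, 1,0,0,-240,0, 1,0,0,-240,0]'; python3 - <<'E'
from h import *
to(485,246,250,10)
p=env.grab_frame("scene");d=env.place_of(p,"gold_centre")[0];print(d["score"],d["position"],atz(p,d["position"],52).round(1))
cv2.imwrite("pics/g6.png",cv2.resize(p["image"][300:420,150:310],None,fx=3,fy=3))
E
```

```text
clock: 13.28
eef_pos: [539.1, 355.7, 7.3]
ee_rot: [-3.129, -0.279, 0.0]
ft_force: [0.7, -0.0, -0.1]
gripper_width: 85.4
finger_force: 0.0
clock: 14.15
eef_pos: [540.0, 356.0, 251.5]
ee_rot: [-3.126, -0.279, -0.008]
ft_force: [0.3, 0.6, 0.1]
gripper_width: 85.3
finger_force: 0.0
shift [-73.6  98.6   0.9] turn 0.2 at [540.  356.  251.5] yaw 10.2 w 85.3 t 14.15
0.61 [217.8, 346.2] [543.  349.7  52. ]
```

View pics/g6.png

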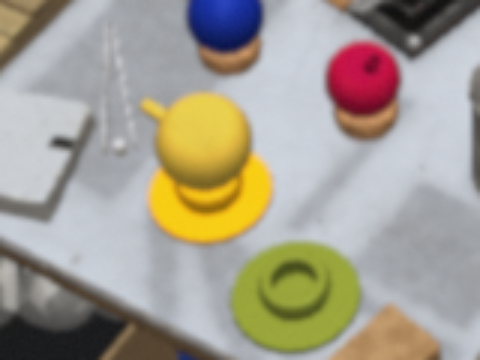

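Gold is seated in its holder at (218,347). On to red.

```bash
python3 -m crank '[1,-20,27,0,0, 1,-48,64,20,0, 1,-68,92,70,0, 1,-74,99,120,0, 1,-74,99,170,0, 1,-74,99,220,0, 1,-74,99,247,0, 1,-74,99,247,0]'; python3 -m crank '[1,0,0,0,0, 0,0,0,0,0, 0,0,0,0,0, 0,0,0,0,0, 0,0,0,0,0, 0,0,0,0,0, 0,0,0,0,0]' 25; python3 -m crank '[0,0,0,-8,0, 0,0,0,-16,0, 0,0,0,-20,0, 0,0,0,-20,0]' ; python3 - <<'E'
from h import *
p=env.grab_frame("scene");to(510,-336,255,10)
cv2.imwrite("pics/r1.png",cv2.resize(p["image"][270:390,190:350],None,fx=3,fy=3))
E
```

```text
clock: 15.25
eef_pos: [482.6, 244.5, -1.1]
ee_rot: [3.128, 0.279, -0.005]
ft_force: [-0.8, 0.6, 0.7]
gripper_width: 85.1
finger_force: 0.0
clock: 16.12
eef_pos: [484.2, 245.4, 1.0]
ee_rot: [-3.129, -0.279, -0.001]
ft_force: [-0.8, 1.1, 6.5]
gripper_width: 49.2
finger_force: 25.0
clock: 16.62
eef_pos: [484.0, 245.3, 20.7]
ee_rot: [-3.129, -0.279, -0.001]
ft_force: [0.6, 0.4, -0.6]
gripper_width: 48.8
finger_force: 25.5
shift [ -77.2  576.6 -234.7] turn 0.2 at [483.9 245.2  20.4] yaw 10.2 w 48.9 t 16.675
```

View pics/r1.png

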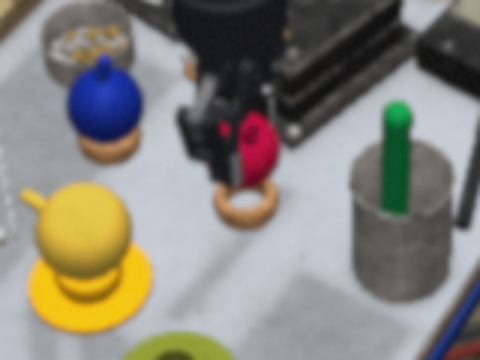

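Red is lifted clear of its ring, the ball at (255,145) in the crop. I'll carry it to the red cup.

```bash
python3 -m crank '[0,0,0,-25,0, 0,0,0,-70,0, 0,0,0,-120,0, 0,0,0,-170,0, 0,0,0,-210,0, 0,0,0,-235,0]' ; python3 -m crank '[0,-3,20,0,0, 0,-8,58,0,0, 0,-14,108,0,0, 0,-21,158,0,0, 0,-28,208,0,0, 0,-35,258,0,0, 0,-42,308,0,0, 0,-48,358,0,0]'; python3 -m crank '[0,-7,50,0,0, 0,-14,100,0,0, 0,-21,150,0,0, 0,-27,195,0,0, 0,-30,219,0,0, 0,-30,219,0,0, 0,-30,219,0,0]'; python3 - <<'E'
from h import *
to(509,-337,30,10)
E
```

```text
clock: 17.42
eef_pos: [484.0, 245.2, 257.0]
ee_rot: [-3.128, -0.279, -0.002]
ft_force: [-0.0, 0.2, -0.6]
gripper_width: 49.0
finger_force: 25.8
clock: 18.42
eef_pos: [499.1, -118.0, 254.4]
ee_rot: [-3.129, -0.278, 0.002]
ft_force: [0.3, 1.0, 0.3]
gripper_width: 48.8
finger_force: 25.8
clock: 19.3
eef_pos: [508.9, -336.0, 254.6]
ee_rot: [-3.128, -0.279, 0.001]
ft_force: [0.6, -0.1, -0.5]
gripper_width: 49.3
finger_force: 25.8
shift [1.000e-01 1.200e+00 2.246e+02] turn 0.2 at [ 508.9 -336.   254.6] yaw 10.2 w 49.3 t 19.3
```

```bash
python3 -m crank '[0,0,1,30,0, 0,0,1,75,0, 0,0,1,125,0, 0,0,1,175,0, 0,0,1,212,0, 0,0,1,230,0, 0,0,1,230,0]'; python3 - <<'E'
from h import *
p=env.grab_frame("scene");q=env.grab_frame("top");to(509,-337,6,10)
a=cv2.resize(p["image"][145:235,330:450],(400,300),interpolation=2);b=cv2.resize(q["image"][210:300,400:520],(400,300),interpolation=2)
cv2.imwrite("pics/r2.png",np.hstack([a,b]))
E
```

```text
clock: 20.18
eef_pos: [509.3, -337.0, 25.1]
ee_rot: [-3.128, -0.28, 0.001]
ft_force: [0.0, -0.1, 0.9]
gripper_width: 49.0
finger_force: 25.8
shift [-0.9 -0.9 20.7] turn 0.2 at [ 510.  -337.7   26.7] yaw 10.2 w 49.0 t 20.275
```

View pics/r2.png

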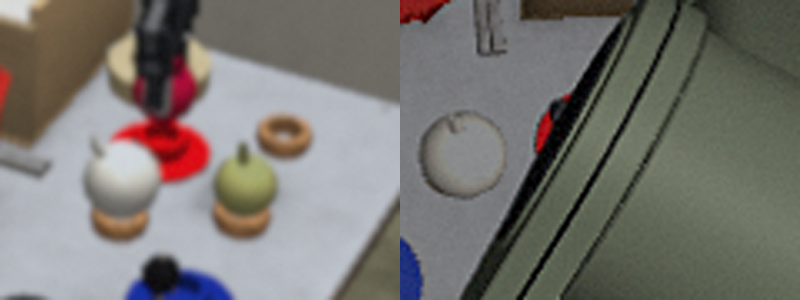

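Red at (165,85) sits above its cup at (163,145) in the scene crop. I'll lower and release it.

```bash
python3 -m crank '[0,0,0,8,0, 0,0,0,15,0, 0,0,0,19,0, 0,0,0,20,0, 0,0,0,20,0]';  python3 -m crank '[0.75,0,0,0,0, 0.85,0,0,0,0, 1,0,0,0,0, 1,0,0,0,0, 1,0,0,0,0]';  python3 -m crank '[1,0,0,-20,0, 1,0,0,-60,0, 1,0,0,-110,0, 1,0,0,-160,0, 1,0,0,-160,0]'; python3 - <<'E'
from h import *
p=env.grab_frame("scene");d=env.place_of(p,"red_centre")[0];print(d["score"],d["position"],atz(p,d["position"],44).round(1))
to(416,-284,1,10)
cv2.imwrite("pics/r3.png",cv2.resize(p["image"][145:235,330:450],(400,300),interpolation=2))
E
```

```text
clock: 20.9
eef_pos: [509.9, -337.3, 5.5]
ee_rot: [-3.129, -0.28, -0.001]
ft_force: [0.4, 1.1, 4.3]
gripper_width: 48.9
finger_force: 26.6
clock: 21.52
eef_pos: [509.4, -337.5, 5.2]
ee_rot: [-3.129, -0.279, 0.0]
ft_force: [0.1, 0.5, 0.4]
gripper_width: 85.3
finger_force: 0.0
clock: 22.15
eef_pos: [510.7, -338.4, 170.2]
ee_rot: [3.125, 0.279, 0.008]
ft_force: [-0.1, 0.0, -1.4]
gripper_width: 85.1
finger_force: 0.0
0.75 [376.2, 177.1] [ 519.  -335.7   44. ]
shift [-82.7 -69.3 165.3] turn 0.2 at [ 509.4 -337.5  166.4] yaw 10.2 w 85.0 t 22.25
```

View pics/r3.png

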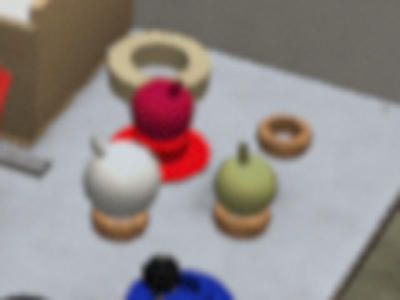

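Red is seated at (163,108), upright on its cup. Next is olive.

```bash
python3 -m crank '[1,-30,-25,0,0, 1,-62,-52,0,0, 1,-81,-68,20,0, 1,-83,-69,65,0, 1,-83,-69,110,0, 1,-83,-69,145,0, 1,-83,-69,163,0, 1,-83,-69,165,0]'; python3 -m crank '[1,0,0,0,0, 0,0,0,0,0, 0,0,0,0,0, 0,0,0,0,0, 0,0,0,0,0, 0,0,0,0,0, 0,0,0,0,0]' 25; python3 -m crank '[0,0,0,-10,0, 0,0,0,-50,0, 0,0,0,-100,0, 0,0,0,-150,0, 0,0,0,-200,0, 0,0,0,-240,0, 0,0,0,-255,0, 0,0,0,-255,0]' ; python3 - <<'E'
from h import *
to(443,394.5,255,10)
p=env.grab_frame("scene")
for n in("silver_centre","olive_centre"):
  print([(round(d["score"],2),d["position"]) for d in env.place_of(p,n)[:2]])
E
```

```text
clock: 23.25
eef_pos: [414.7, -283.7, -0.8]
ee_rot: [-3.127, -0.279, 0.003]
ft_force: [0.1, 0.5, 1.0]
gripper_width: 85.5
finger_force: 0.0
clock: 24.12
eef_pos: [415.8, -283.9, 0.7]
ee_rot: [-3.129, -0.28, -0.001]
ft_force: [-0.1, 3.7, 6.9]
gripper_width: 45.7
finger_force: 24.7
clock: 25.12
eef_pos: [415.6, -284.4, 256.4]
ee_rot: [3.128, 0.279, 0.002]
ft_force: [1.0, 0.5, -1.2]
gripper_width: 45.6
finger_force: 25.5
shift [ 147.1 -663.4    0.8] turn 0.2 at [ 415.6 -284.4  256.4] yaw 10.2 w 45.6 t 25.125
[(0.87, [366.1, 194.8])]
[(0.67, [412.0, 110.8])]
```

```bash
python3 -m crank '[0,5,-22,0,0, 0,15,-68,0,0, 0,26,-116,0,0, 0,37,-164,0,0, 0,47,-212,0,0, 0,58,-260,0,0, 0,68,-308,0,0, 0,79,-356,0,0]'; python3 -m crank '[0,10,-46,0,0, 0,20,-92,0,0, 0,30,-138,0,0, 0,41,-185,0,0, 0,51,-230,0,0, 0,60,-270,0,0, 0,67,-300,0,0, 0,68,-307,0,0]'; python3 -m crank '[0,0,0,0,0, 0,0,0,0,0]'; python3 - <<'E'
from h import *
to(443,394.5,25,10); print(env.observe()["joints"].round(2) if hasattr(env.observe()["joints"],"round") else env.observe()["joints"])
E
```

```text
clock: 26.28
eef_pos: [429.8, 81.6, 254.8]
ee_rot: [3.129, 0.279, -0.002]
ft_force: [0.9, -1.0, -0.4]
gripper_width: 45.5
finger_force: 25.5
clock: 27.28
eef_pos: [442.1, 395.6, 253.9]
ee_rot: [3.128, 0.282, -0.003]
ft_force: [0.2, -0.6, 0.3]
gripper_width: 45.9
finger_force: 25.5
clock: 27.52
eef_pos: [443.1, 393.2, 255.4]
ee_rot: [3.129, 0.277, -0.0]
ft_force: [0.3, 0.3, -0.6]
gripper_width: 45.6
finger_force: 25.5
shift [ 1.000e-01 -1.400e+00  2.304e+02] turn 0.1 at [443.1 393.2 255.4] yaw 10.1 w 45.6 t 27.525
[-0.84  0.68  0.13  1.32 -0.09  1.14 -2.1 ]
```

```bash
python3 -m crank '[0,0,-1,30,0, 0,0,-1,75,0, 0,0,-1,125,0, 0,0,-1,175,0, 0,0,-1,212,0, 0,0,-1,230,0, 0,0,-1,230,0]'; python3 - <<'E'
from meas import *
p=env.grab_frame("scene");q=env.grab_frame("top")
for c in(p,q):
  print("expect",proj(c,np.array([443,394.5,64])).round(1))
  for d in env.place_of(c,"olive_centre")[:2]: print(round(d["score"],2),d["position"],atz(c,d["position"],64).round(1))
to(443,394.5,5,10)
E
```

```text
clock: 28.4
eef_pos: [442.8, 394.8, 25.3]
ee_rot: [3.129, 0.278, -0.001]
ft_force: [-0.1, 0.5, 1.0]
gripper_width: 46.0
finger_force: 25.5
expect [246.6 379.1]
0.89 [245.8, 377.0] [447.  391.3  64. ]
expect [142.2 281.2]
0.6 [138.9, 281.0] [443.5 402.1  64. ]
shift [-0.5  1.2 21.8] turn 0.2 at [443.2 395.7  26.8] yaw 10.2 w 45.6 t 28.6
```

Within a few mm, so I'll lower and release.

```bash
python3 -m crank '[0,0,0,8,0, 0,0,0,15,0, 0,0,0,19,0, 0,0,0,21,0, 0,0,0,21,0]';  python3 -m crank '[0.75,0,0,0,0, 0.85,0,0,0,0, 1,0,0,0,0, 1,0,0,0,0, 1,0,0,0,0]';  python3 -m crank '[1,0,0,-20,0, 1,0,0,-60,0, 1,0,0,-110,0, 1,0,0,-160,0, 1,0,0,-200,0, 1,0,0,-200,0]'; python3 - <<'E'
from h import *
p=env.grab_frame("scene");d=env.place_of(p,"olive_centre")[0];print(d["score"],d["position"],atz(p,d["position"],43).round(1))
to(603,243.5,3,10)
E
```

```text
clock: 29.22
eef_pos: [444.0, 395.1, 5.0]
ee_rot: [-3.129, -0.278, -0.004]
ft_force: [3.2, -3.8, 13.9]
gripper_width: 45.7
finger_force: 27.8
clock: 29.85
eef_pos: [442.6, 395.3, 4.3]
ee_rot: [-3.129, -0.279, 0.0]
ft_force: [0.0, -0.0, 0.3]
gripper_width: 85.8
finger_force: 0.0
clock: 30.6
eef_pos: [443.5, 395.9, 207.0]
ee_rot: [-3.126, -0.279, -0.005]
ft_force: [0.3, -1.1, -0.7]
gripper_width: 85.6
finger_force: 0.0
0.95 [248.7, 380.1] [448.4 382.4  43. ]
shift [131.2 177.7 201. ] turn 0.2 at [442.5 395.1 204.1] yaw 10.2 w 85.7 t 30.7
```

```bash
python3 -m crank '[1,30,40,0,5, 1,66,89,0,10, 1,102,138,0,15, 1,125,170,0,15, 1,131,177,10,15, 1,131,178,40,15, 1,131,178,70,15, 1,131,178,70,15]'; python3 - <<'E'
from meas import *
p=env.grab_frame("scene");q=env.grab_frame("top")
for c in(p,q):
  for k,xy,z in(("olive",(443,394.5),43),("gold",(539.5,354.5),52),("red",(510,-337),44)):
    e=proj(c,np.array([*xy,z]));u=centre(c,k+"_centre",1,e)
    print(k,e.round(1),u and (u[0].round(1),u[1],atz(c,u[0],z)[:2].round(1)))
to(603,243.5,3,-5)
E
```

```text
clock: 31.7
eef_pos: [601.4, 243.5, 131.8]
ee_rot: [3.137, -0.13, -0.007]
ft_force: [0.3, 0.5, -0.7]
gripper_width: 85.3
finger_force: 0.0
olive [247.5 385.9] (array([246.5, 385.5]), array([27.5, 28.3]), array([445.1, 394.6]))
gold [217.8 348.5] (array([217.2, 346.3]), array([32.3, 33.3]), array([543.9, 350.6]))
red [379.5 177.8] (array([378.3, 177.1]), array([17.8, 18.3]), array([ 514.1, -338.2]))
olive [145.2 282.4] None
gold [163.4 240.3] None
red [461.9 250.7] (array([461.8, 249.9]), array([21. , 23.4]), array([ 511.8, -336.8]))
shift [-3.000e-01 -1.000e-01  1.319e+02] turn 0.2 at [603.3 243.4 134.9] yaw -4.8 w 85.6 t 32.1
```

```bash
python3 -m crank '[0.9,0,0,35,0, 0.9,0,0,80,0, 0.9,0,0,112,0, 0.9,0,0,130,0, 0.9,0,0,132,0, 0.9,0,0,132,0]'; python3 -m crank '[0,0,0,0,0, 0,0,0,0,0, 0,0,0,0,0, 0,0,0,0,0, 0,0,0,0,0, 0,0,0,0,0, 0,0,0,0,0]' 25; python3 -m crank '[0,0,0,-10,0, 0,0,0,-50,0, 0,0,0,-100,0, 0,0,0,-150,0, 0,0,0,-200,0, 0,0,0,-240,0, 0,0,0,-255,0, 0,0,0,-255,0]' ; python3 - <<'E'
from h import *
to(414,-167.5,255,-5)
p=env.grab_frame("scene")
print([(round(d["score"],2),d["position"],atz(p,d["position"],296)) for d in env.place_of(p,"blue_centre")[:2]])
E
```

```text
clock: 32.85
eef_pos: [603.7, 243.5, 3.5]
ee_rot: [-3.138, 0.132, -0.002]
ft_force: [-0.2, 0.1, -0.4]
gripper_width: 76.8
finger_force: 0.0
clock: 33.72
eef_pos: [603.7, 243.5, 3.5]
ee_rot: [-3.138, 0.132, -0.002]
ft_force: [0.0, -0.4, 7.4]
gripper_width: 54.1
finger_force: 24.9
clock: 34.72
eef_pos: [603.3, 243.3, 258.7]
ee_rot: [-3.138, 0.132, -0.003]
ft_force: [0.3, -0.0, -1.3]
gripper_width: 54.4
finger_force: 26.7
shift [-154.3  425.2    3. ] turn 0.2 at [603.3 243.3 258.7] yaw -4.8 w 54.4 t 34.725
[(0.75, [214.1, 210.5], array([598.74203652, 240.0236933 , 296.        ]))]
```

```bash
python3 -m crank '[0,-7,20,0,0, 0,-22,60,0,0, 0,-39,107,0,0, 0,-56,154,0,0, 0,-73,201,0,0, 0,-90,248,0,0, 0,-107,295,0,0, 0,-124,342,0,0]'; python3 -m crank '[0,-15,42,0,0, 0,-26,70,0,0, 0,-30,83,0,0, 0,-30,83,0,0, 0,-30,83,0,0]';  python3 - <<'E'
from h import *
to(414,-167.5,26,-5)
E
```

```text
clock: 35.83
eef_pos: [449.6, -88.4, 256.8]
ee_rot: [-3.139, 0.131, 0.002]
ft_force: [0.8, -0.4, -0.4]
gripper_width: 54.0
finger_force: 26.7
clock: 36.45
eef_pos: [414.5, -166.3, 257.1]
ee_rot: [-3.138, 0.129, 0.0]
ft_force: [0.3, -0.6, 0.2]
gripper_width: 54.1
finger_force: 26.7
shift [ -0.3   1.4 231.1] turn 0.3 at [ 414.5 -166.3  257.1] yaw -4.7 w 54.1 t 36.45
```

```bash
python3 -m crank '[0,0,1,30,0, 0,0,1,75,0, 0,0,1,125,0, 0,0,1,175,0, 0,0,1,212,0, 0,0,1,230,0, 0,0,1,230,0]'; python3 - <<'E'
from meas import *
for n in("scene","top"):
  c=env.grab_frame(n)
  print("expect",proj(c,np.array([414,-167.5,66])).round(1))
  for d in env.place_of(c,"blue_centre")[:2]: print(round(d["score"],2),d["position"],atz(c,d["position"],66).round(1))
to(414,-167.5,7,-5)
E
```

```text
clock: 37.33
eef_pos: [413.8, -167.3, 26.4]
ee_rot: [-3.138, 0.13, 0.003]
ft_force: [-0.4, 0.4, 0.7]
gripper_width: 53.9
finger_force: 26.7
expect [386.6 216.8]
0.57 [387.4, 218.1] [ 410.1 -163.8   66. ]
expect [391.8 291.8]
0.75 [144.8, 279.7] [446.1 388.1  66. ]
shift [-0.6 -0.7 21.1] turn 0.2 at [ 414.5 -168.2   28.1] yaw -4.8 w 54.0 t 37.525
```

```bash
python3 -m crank '[0,0,0,8,0, 0,0,0,15,0, 0,0,0,19,0, 0,0,0,20,0, 0,0,0,20,0]';  python3 -m crank '[0.8,0,0,0,0, 0.85,0,0,0,0, 1,0,0,0,0, 1,0,0,0,0, 1,0,0,0,0]';  python3 -m crank '[1,0,0,-20,0, 1,0,0,-60,0, 1,0,0,-110,0, 1,0,0,-160,0, 1,0,0,-210,0, 1,0,0,-250,0, 1,0,0,-250,0, 1,0,0,-250,0]'; python3 - <<'E'
from meas import *
for n in("scene","top"):
  c=env.grab_frame(n)
  for k,xy,z in(("blue",(414,-167.5),46),("silver",(499,-236),44),("red",(510,-337),44),("olive",(443,394.5),43),("gold",(539.5,354.5),52)):
    e=proj(c,np.array([*xy,z]));u=centre(c,k+"_centre",1,e)
    print(n,k,e.round(1),u and (u[0].round(1),u[1],atz(c,u[0],z)[:2].round(1)))
  if n=="scene":a=np.hstack([cv2.resize(c["image"][160:260,330:430],(400,400)),cv2.resize(c["image"][300:420,170:290],(400,400))])
cv2.imwrite("pics/f.png",a)
E
```

```text
clock: 38.15
eef_pos: [415.0, -168.4, 7.6]
ee_rot: [3.139, -0.131, 0.004]
ft_force: [3.5, 1.6, 16.0]
gripper_width: 54.0
finger_force: 27.9
clock: 38.78
eef_pos: [414.0, -168.3, 7.3]
ee_rot: [-3.139, 0.132, 0.0]
ft_force: [-1.1, 0.0, 0.3]
gripper_width: 85.6
finger_force: 0.0
clock: 39.78
eef_pos: [413.7, -168.2, 256.8]
ee_rot: [-3.138, 0.132, 0.001]
ft_force: [0.1, -0.4, -0.3]
gripper_width: 85.3
finger_force: 0.0
scene blue [386.  223.1] (array([386.8, 218.8]), array([14.4, 20.4]), array([ 419.2, -184. ]))
scene silver [366.8 198.9] (array([366. , 197.8]), array([21.6, 21.8]), array([ 502.9, -239.2]))
scene red [379.5 177.8] (array([378.2, 177. ]), array([18.4, 20. ]), array([ 514.5, -338.7]))
scene olive [247.5 385.9] (array([246. , 385.7]), array([25.8, 26. ]), array([445.7, 395.6]))
scene gold [217.8 348.5] (array([217. , 346.2]), array([32.7, 34.9]), array([544.4, 350.4]))
top blue [390.6 292.8] None
top silver [418.7 255.8] None
top red [461.9 250.7] None
top olive [145.2 282.4] (array([145.1, 281.8]), array([21.4, 23.1]), array([444.4, 394.8]))
top gold [163.4 240.3] None
```

View pics/f.png

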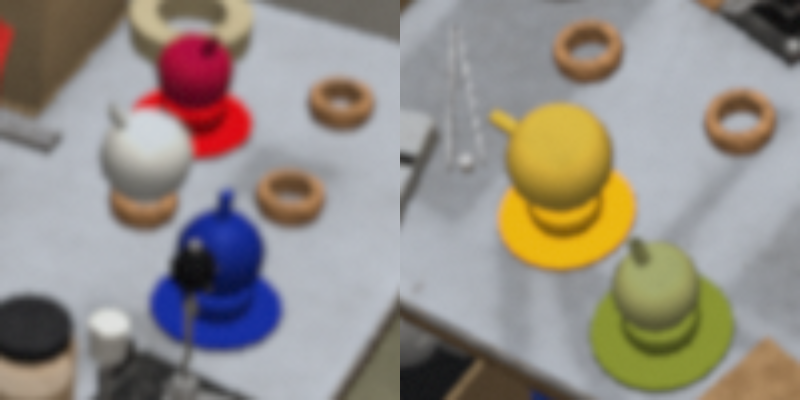

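All four sit in their rings: blue (222,250) left of centre, partly hidden behind the black knob, red (195,70), gold (560,155) and olive (655,285). Silver is still in its cork ring at (147,155). I'm handing in.

```bash
python3 -c "
from rig import env
print(env.close_job())"
```

```text
the job is handed in; nothing more can be done
None
```

The red, olive, gold and blue ornaments are each set in their own-colour holders, the colourless one is still in its cork ring, and I handed the job in at about 40 s; no verdict came back.

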